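# Shim the rocking light box

## Robot

A 6-joint arm with a two-finger parallel gripper is mounted at the origin on the work surface. World frame = base frame: x ahead of the robot, y to its left, z up, the work surface at z = 0. Lengths are in mm, angles in rad, forces in N, time in s.
With the tool pointing down it reaches from about 350 to 775 mm from the base axis. Payload 7.3 kg.
Tool frame: the origin (TCP) lies midway between the tips of the shut fingers; the grasp point (between the pads) lies 19 mm behind it; z points along the fingers, x is the direction in which the jaws open and shut, and the axes are right-handed (so a half turn about z gives the same grasp; the last joint's range is limited). The gripper opens to 92 mm and grips with 3 to 60 N. Pads are 19 mm wide; open, the fingers measure 130 mm over their backs; the gripper's body (75 mm by 190 mm) begins 47 mm behind the grasp point.
Start: joints at [1.092, 0.342, 1.524, -0, 1.275, -0.146], TCP at [171.499, 496.219, 226.741] pointing down, gripper open.
Joint ranges: [-2.53, 2.53], [-0.77, 2.02], [0.04, 2.7], [-1, 4.14], [0.28, 2.66], [-3.11, 3.11]. Speed limits (rad/s): [2.57, 2.57, 3.14, 3.14, 3.14, 3.14].

## Interface

Orientations are given as [roll, pitch, yaw] about the fixed x, y, z axes, in that order (R = Rz(yaw) Ry(pitch) Rx(roll)).
In Python, from plant import bot gives the robot as it stands.
- The arm moves only by the shell command python3 -m pendant 'ROWS' [OPENING]. ROWS is JSON, a list of rows, each an object with "linear": the shift along the world's x, y, z in mm, a list of three; "twist": the turn about the world's z in degrees. In form: [{"linear": [x, y, z], "twist": twist}, ...]. A call has 1 to 20 rows; each row is the pose to reach, as a shift and turn from the pose commanded when the call began; what a row does not reach only later rows make up. A row lasts 1/8 s, in which the tool goes at most 62.5 mm and 10.7 degrees, less where a joint would pass 70% of its speed; a pose out of reach is approached as far as the arm can. A call with a gripper value outside its range is refused whole. OPENING is the closure in counts, from 0 (fully open) to 255 (shut), set as the call begins (- or left out, the last holds). The fingers move at their own pace and stop on an object; the grip force is fixed at half the most. Time passes only in rows, so rows that repeat a pose let the fingers close. It gives the time, the measured TCP pose, the force and the opening at its end, in the units of the state.
- bot.get_obs(): the state, without advancing time (a new reading comes with each control period).
- bot.capture(name): name is "side" or "top"; returns a dict with "frame" (480x640x3 uint8, blue, green, red), "z_map" (480x640 float32, mm along the optical axis (not along the pixel's ray), 0 where there is no reading), "fx", "fy", "cx", "cy" (pixels), "rvec" (rotation vector, rad) and "tvec" (3), from world to camera coordinates, as OpenCV has them. Camera axes: x right, y down, z forward; pixel columns grow to the right and rows downward; lengths in mm; the calibration is good to about 2 mm. A picture is of the moment at which its call begins.
- bot.close_job(): hands the job in, once; it reports no verdict.
The state is a dict: "time": time; "joint_positions": joint angles; "dq": joint speeds; "tau": joint torques, N m; "tool_pos": TCP position; "tcp_rot": TCP orientation; "contact_force": force on the tool from outside, world axes, zero at the start; "moment": the same for the moment, N m; "grip_width": finger opening in mm.
Only numpy, scipy, OpenCV 4.12 (cv2) and the standard library are available. Lean on these libraries where they do the work, as an engineer would, in place of code of your own. Each camera call takes 0.05 s, during which the arm holds its last target. There are 200 camera calls.

## Task

One foot of the tracing light box has lost its rubber cap and hangs clear of the table, so the box rocks. Push the wooden wedge along the table, thin edge first, under that short foot until it is snug and the rocking stops; then press down with a fingertip on the box's top at the corner by that foot to check that it stays level, and move clear. Lift nothing, leave the wedge in place, do not shove the box along the table, and leave the other things alone.

Things in the scene. Friction and masses are not known exactly. Their poses are not given: they have to be found in the camera images.
- lightbox: Flat tracing light box, aluminium, white top panel, about 2.4 kg, loose. Case 260 (x) x 200 (y) mm, underside 34, top 62 mm up. Corner lugs (36 mm round, 36 to 51 mm up) carry legs 24 mm thick at x = +-145, y = +-115 mm. Three have rubber caps and bear it level; the one at (-145, -115) is bare. About 6 N near that corner tips it 3 degrees. Origin: its middle at table level, z up.
- short_foot (a point): Lowest point of the bare short foot: bottom of its steel dome (12 mm radius), 9 mm above the table, at (-145, -115, 9) mm in the light box's frame; axes are those of the light box.
- press_corner (a point): Point on the top face of the light box by the corner with the short foot, at (-108, -78, 62) mm in its frame. Press straight down here, within about 30 mm; 8 to 10 N is a fair test.
- wedge: Wooden wedge, lying flat, 110 (x) x 50 (y) mm, 60 g; 20 mm thick at the upright back (x = -55), falling evenly to 2 mm at the thin edge (+55). Origin: centre of underside, z up. Starts on the box's -y side, thin edge 35 to 105 mm short of the foot, pointing roughly at it. Snug with the foot at x = +12 mm; over 25 mm further tilts the box. Slides at under 1 N; 4 N or more once under the foot.
- water_cup: Bystander: open clear cup, 68 mm across, 75 mm high, standing beside the work. Origin: centre of its underside.
- paint_bottle: Bystander: yellow paint bottle with a black cap, 44 mm across, 120 mm high. Origin: centre of its underside.
- offcut: Bystander: plain rectangular wood block, 70 x 45 x 32 mm. Origin: centre of its underside.
Mind the look-alikes: they are no part of the job. There is more than one size of the wedge; the job needs the middle-sized.

How it is judged:
By the outcome, as a careful person would: the job done as asked, in the order asked, and still so for the second after the job is handed in, with the robot touching nothing.
It also fails if it takes over 48 s, if anything falls off the work surface, if the arm or the gripper's body presses on something with over 40 N, if the wrist force passes 120 N, or if a joint passes its speed limit or range.

## Working session

There is one attempt and no reset: what is moved stays moved. The work goes in short steps, Python scripts to look and compute and a shell command to move; the robot and the scene stay as the last step left them, time stands still between calls to the robot, and variables do not carry over. Pictures are saved under pics/ and viewed, about 8 in all and at most 12, crops included, and the job is handed in when it is done.

```bash
mkdir -p pics; cat > h.py <<'E'
import numpy as np,cv2
from plant import bot
def cap(n,save=None):
    c=bot.capture(n)
    c['R']=cv2.Rodrigues(np.array(c['rvec'],float))[0]; c['t']=np.array(c['tvec'],float).reshape(3)
    if save: cv2.imwrite('pics/'+save,c['frame'])
    return c
def cloud(c):
    z=c['z_map']; v,u=np.mgrid[:480,:640]
    P=np.stack([(u-c['cx'])/c['fx']*z,(v-c['cy'])/c['fy']*z,z],-1)
    W=(P-c['t'])@c['R']; W[z==0]=np.nan; return W
def ray(c,u,v,h):
    d=c['R'].T@np.array([(u-c['cx'])/c['fx'],(v-c['cy'])/c['fy'],1]); o=-c['R'].T@c['t']
    return o+d*(h-o[2])/d[2]
def proj(c,p):
    q=c['R']@np.array(p,float)+c['t']; return q[0]/q[2]*c['fx']+c['cx'],q[1]/q[2]*c['fy']+c['cy']
E
python3 - <<'E'
from h import *
a=cap('top','t1.png');b=cap('side','s1.png')
for c in(a,b): print(-c['R'].T@c['t'],c['R'][2],c['fx'])
print(bot.get_obs())
E
```

```text
[ 450.72401336   11.33515102 1057.5279338 ] [ 0.15239463  0.00244687 -0.98831669] 507.6351357532596
[ 127.9301617  -891.1317705   674.97030548] [ 0.38301607  0.76497369 -0.5177972 ] 589.159407622794
{'time': 0.1, 'joint_positions': array([ 1.09197035e+00,  3.42652435e-01,  1.52489076e+00,  2.15911168e-07,
        1.27541493e+00, -1.45973226e-01]), 'dq': array([-0.00017289, -0.00303359, -0.00350537, -0.00153815, -0.00073083,
       -0.00098367]), 'tau': array([ 1.88103964e-03, -4.32004881e+01, -2.44695121e+01,  7.19332066e-02,
        5.25683071e-02, -4.54742940e-05]), 'tool_pos': array([171.3396587 , 495.87944109, 226.12550933]), 'tcp_rot': array([-3.14139383e+00,  1.35091754e-03,  1.23794364e+00]), 'contact_force': array([-0.87381366, -0.19072954, -0.07346402]), 'moment': array([ 0.00612163, -0.01762346, -0.01426371]), 'grip_width': 91.84971237752244}
```

View pics/t1.png

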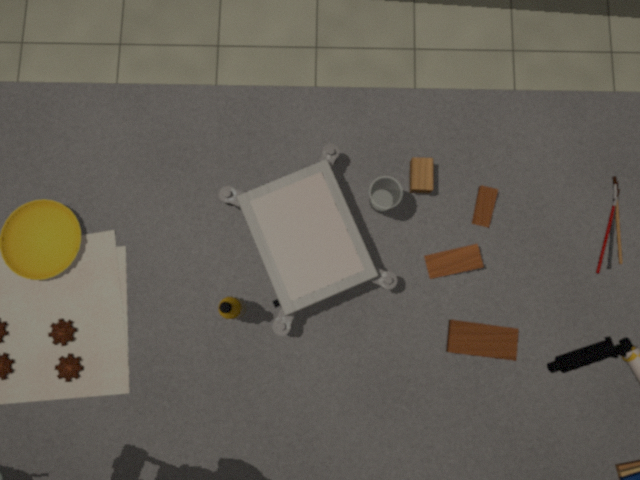

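View pics/s1.png

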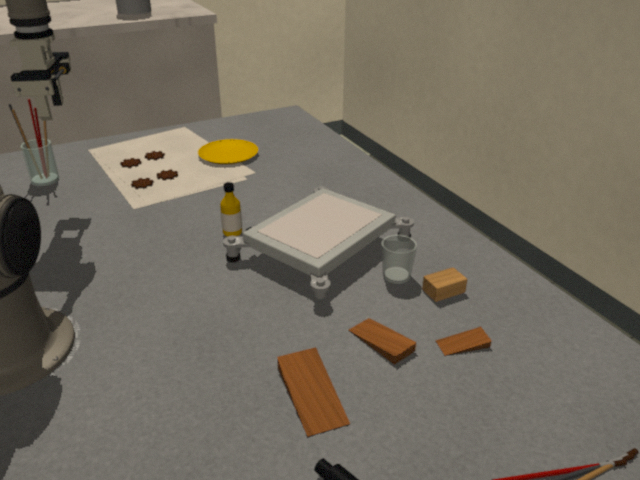

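The wedge look-alikes in the top view are small (485,207), middle (454,261), large (483,340) and the plain offcut (422,174). I choose the middle one, which points at the lug at (387,281). Next I measure it and check it in a crop.

```bash
python3 - <<'E'
from h import *
a=cap('top');b=cap('side')
hsv=cv2.cvtColor(a['frame'],cv2.COLOR_BGR2HSV)
m=((hsv[...,0]<18)&(hsv[...,1]>110)&(hsv[...,2]>50)).astype(np.uint8)
W=cloud(a)
cs,_=cv2.findContours(m,0,2)
for c in cs:
    if cv2.contourArea(c)<300 or c[:,0,0].mean()<200: continue
    M=np.zeros_like(m);cv2.drawContours(M,[c],-1,1,-1);M=cv2.erode(M,np.ones((3,3)))
    P=W[M>0];P=P[~np.isnan(P).any(1)]
    (A,r)=np.c_[P[:,:2],np.ones(len(P))],P[:,2]
    k=np.linalg.lstsq(A,r,rcond=None)[0]
    bx=cv2.boxPoints(cv2.minAreaRect(c))
    print('cont',c[:,0].mean(0).round(),'grad',k[:2].round(3),'zrange',np.percentile(P[:,2],[2,98]).round(1))
    for q in bx:
        w=ray(a,*q,8)
        for _ in range(5): w=ray(a,*q,float(k@[w[0],w[1],1]))
        print('  ',q.round(1),w.round(1))
# box panel & lugs
g=W[...,2]
top=((g>54)&(g<70)).astype(np.uint8); top=cv2.morphologyEx(top,cv2.MORPH_OPEN,np.ones((9,9)))
n,l,s,_=cv2.connectedComponentsWithStats(top)
i=1+s[1:,4].argmax(); P=W[l==i]; print('top z',np.median(P[:,2]),s[i])
r=cv2.minAreaRect(P[:,:2].astype(np.float32)); print(r); print(cv2.boxPoints(r))
for q in[(387,281),(282,325),(228,195),(331,153)]:
    V=W[q[1]-12:q[1]+13,q[0]-12:q[0]+13].reshape(-1,3);V=V[V[:,2]>35];V=V[V[:,2]<75]
    print(q,len(V),np.percentile(V[:,2],[5,50,95]).round(1),ray(a,*q,51).round(1))
x=b['frame'][190:370,215:515]
cv2.imwrite('pics/s2.png',cv2.resize(x,None,fx=2.6,fy=2.6,interpolation=2))
E
```

```text
cont [477. 340.] grad [0.019 0.157] zrange [ 2.7 26.6]
   [445.5 351.3] [ 385.7 -237.    26.5]
   [449.4 319.6] [ 448.2 -246.3   26.3]
   [519.  328.2] [ 433.  -394.     2.8]
   [515. 360.] [ 369.4 -383.1    3.3]
cont [454. 260.] grad [ 0.042 -0.155] zrange [ 1.6 20. ]
   [424.  255.7] [ 579.2 -201.9    2.1]
   [477.6 243.2] [ 605.  -309.4   19.9]
   [483.2 266.8] [ 556.2 -319.4   19.4]
   [429.5 279.3] [ 530.  -212.7    1.7]
cont [484. 207.] grad [ 0.162 -0.016] zrange [ 0.3 16. ]
   [470.9 222.9] [ 650.8 -302.     2. ]
   [479.3 185. ] [ 730.  -318.2   15.1]
   [497.6 189. ] [ 722.  -356.6   14.4]
   [489.1 226.9] [ 642.8 -340.5    1.3]
cont [421. 181.] grad [-0.001 -0.03 ] zrange [26.4 35.8]
   [410. 158.] [ 781.4 -169.6   30.9]
   [433. 158.] [ 781.8 -217.5   32.3]
   [433. 192.] [ 708.7 -216.3   32.4]
   [410. 192.] [ 708.2 -168.9   31. ]
top z 62.612386801726274 [  240   161   136   152 12519]
((610.1834106445312, 43.15223693847656), (260.3414001464844, 200.34336853027344), 24.143335342407227)
[[ 450.4271      81.31888  ]
 [ 532.3717    -101.49945  ]
 [ 769.9397       4.9855957]
 [ 687.9951     187.80392  ]]
(387, 281) 347 [41.2 44.7 60. ] [ 521.5 -118.1   51. ]
(282, 325) 357 [40.9 44.4 52.7] [432.1  87.3  51. ]
(228, 195) 340 [40.8 44.5 61.8] [690.6 204.6  51. ]
(331, 153) 352 [41.2 44.9 62.6] [782.8  -3.5  51. ]
```

View pics/s2.png

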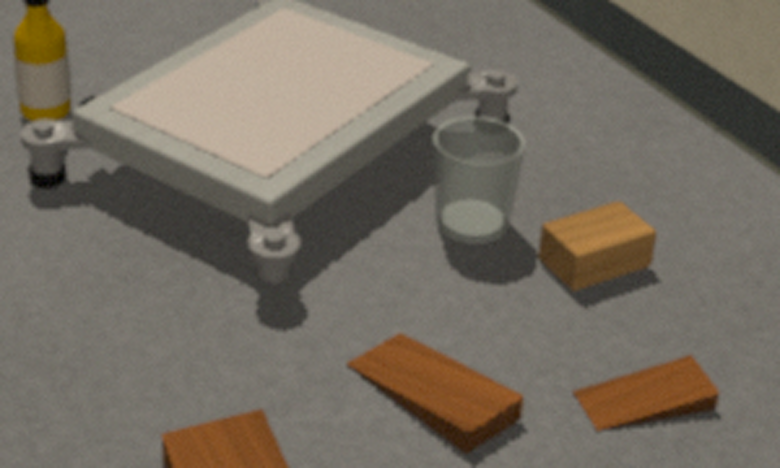

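The crop shows a bare steel foot hanging clear at crop (275,270). The middle wedge at (435,390) has its thin edge towards it. The panel fits 260x200 at 62.6 mm, with yaw 24.1°. The foot is then about (525,-121) and the wedge centre (568,-261), and the wedge measures 110 x 50, 2 to 20 mm. I'll push with two slightly opened fingers on the back face.

```bash
python3 -m pendant '[{"linear":[100,-120,0],"twist":-10},{"linear":[100,-120,0],"twist":-10},{"linear":[200,-240,0],"twist":-20},{"linear":[200,-240,0],"twist":-20},{"linear":[330,-396,0],"twist":-40},{"linear":[330,-396,0],"twist":-40},{"linear":[330,-396,0],"twist":-54},{"linear":[330,-396,0],"twist":-54},{"linear":[422,-620,0],"twist":-54},{"linear":[422,-620,0],"twist":-54},{"linear":[422,-620,0],"twist":-54},{"linear":[422,-843,0],"twist":-54},{"linear":[422,-843,0],"twist":-54},{"linear":[422,-843,0],"twist":-54},{"linear":[422,-843,0],"twist":-54},{"linear":[422,-843,0],"twist":-54},{"linear":[422,-843,0],"twist":-54},{"linear":[422,-843,0],"twist":-54},{"linear":[422,-843,0],"twist":-54}]' 200
```

```text
time: 2.58
tool_pos: [593.8, -345.2, 227.1]
tcp_rot: [-3.141, -0.0, 0.297]
contact_force: [0.5, -0.7, -0.0]
grip_width: 19.5
```

```bash
python3 -m pendant '[{"linear":[0,-2,-60],"twist":0},{"linear":[0,-2,-120],"twist":0},{"linear":[0,-2,-160],"twist":0},{"linear":[0,-2,-190],"twist":0},{"linear":[0,-2,-205],"twist":0},{"linear":[0,-2,-215],"twist":0},{"linear":[0,-2,-219],"twist":0},{"linear":[0,-2,-219],"twist":0},{"linear":[0,-2,-219],"twist":0}]'; python3 - <<'E'
from h import *
a=cap('side','s3.png')
E
```

```text
time: 3.7
tool_pos: [593.9, -349.1, 8.7]
tcp_rot: [3.14, -0.001, 0.295]
contact_force: [0.3, -0.5, 0.1]
grip_width: 19.7
```

View pics/s3.png

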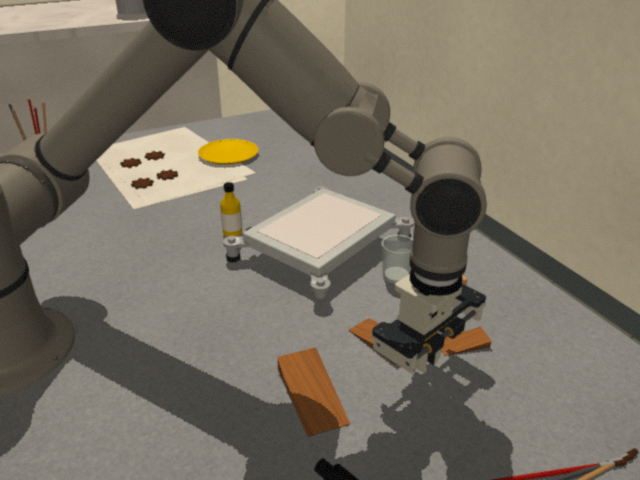

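The arm stands behind the wedge's back at about (430,350), clear of everything. I push most of the way, gently.

```bash
python3 -m pendant '[{"linear":[-2,7,-1],"twist":0},{"linear":[-4,13,-1],"twist":0},{"linear":[-6,19,-1],"twist":0},{"linear":[-7,24,-1],"twist":0},{"linear":[-9,29,-1],"twist":0},{"linear":[-10,34,-1],"twist":0},{"linear":[-12,39,-1],"twist":0},{"linear":[-13,44,-1],"twist":0},{"linear":[-15,49,-1],"twist":0},{"linear":[-16,54,-1],"twist":0},{"linear":[-18,59,-1],"twist":0},{"linear":[-20,64,-1],"twist":0},{"linear":[-21,69,-1],"twist":0},{"linear":[-23,74,-1],"twist":0},{"linear":[-24,78,-1],"twist":0},{"linear":[-25,82,-1],"twist":0},{"linear":[-26,84,-1],"twist":0},{"linear":[-26,86,-1],"twist":0},{"linear":[-26,86,-1],"twist":0}]'; cat > w.py <<'E'
from h import *
import sys
b=cap('side',sys.argv[1]); hsv=cv2.cvtColor(b['frame'],cv2.COLOR_BGR2HSV)
m=((hsv[...,0]<18)&(hsv[...,1]>110)&(hsv[...,2]>50)).astype(np.uint8)
W=cloud(b); roi=(W[...,0]>480)&(W[...,0]<630)&(W[...,1]<-90)&(W[...,1]>-340)&(W[...,2]<30)
P=W[(m>0)&roi]
c=W[...,2]; T=W[(abs(c-62)<6)&(W[...,0]>450)]
T=T[T[:,1]>-95]; k=np.linalg.lstsq(np.c_[T[:,:2],np.ones(len(T))],T[:,2],rcond=None)[0]
print('box tilt deg',np.degrees(k[:2]).round(2),'z corner',(k@[543.6,-72.2,1]).round(1),len(T))
f=np.array([524.9,-121.])
mm=cv2.morphologyEx(((m>0)&roi).astype(np.uint8),cv2.MORPH_OPEN,np.ones((3,3)))
c=max(cv2.findContours(mm,0,2)[0],key=cv2.contourArea)
q=cv2.approxPolyDP(c,3,True)[:,0]
for p in q: print(p,W[p[1],p[0]].round(1),'z=2:',ray(b,*p,2)[:2].round(1),'z=20:',ray(b,*p,20)[:2].round(1))
cv2.imwrite('pics/c_'+sys.argv[1],cv2.resize(b['frame'][230:390,250:510],None,fx=3,fy=3,interpolation=2))
E
python3 w.py s4.png
```

```text
time: 6.12
tool_pos: [567.5, -262.6, 6.7]
tcp_rot: [-3.141, 0.0, 0.296]
contact_force: [-0.2, 0.4, -0.1]
grip_width: 19.8
box tilt deg [-0.08 -0.04] z corner 65.0 7123
[322 314] [ 511.4 -153.3    3.9] z=2: [ 512.5 -151.2] z=20: [ 502.3 -171. ]
[329 319] [ 513.3 -176.5    8.8] z=2: [ 517.3 -169.3] z=20: [ 506.8 -188.6]
[328 312] [ 524.  -152.6    3.5] z=2: [ 524.9 -151. ] z=20: [ 514.2 -170.8]
```

View pics/c_s4.png

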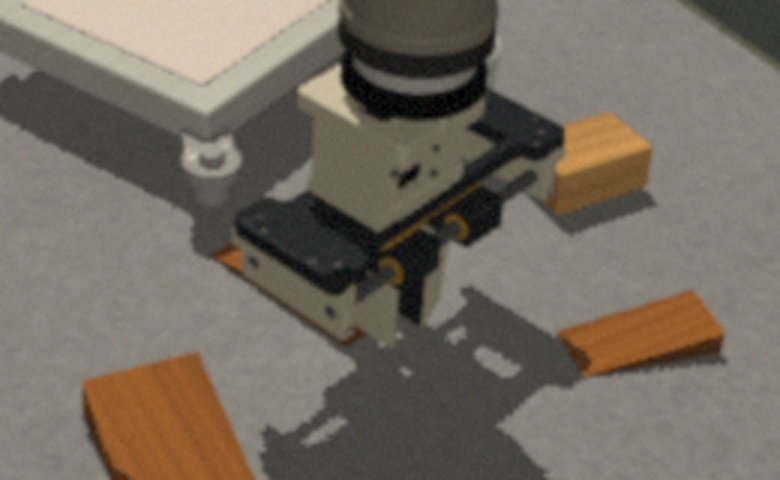

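The thin-edge corner is at crop (220,255), heading to the foot at (212,200), on course to within a few mm. The fingers are flat on the back face. I continue to just short of snug.

```bash
python3 -m pendant '[{"linear":[-1,4,0],"twist":0},{"linear":[-3,9,0],"twist":0},{"linear":[-4,14,0],"twist":0},{"linear":[-6,19,0],"twist":0},{"linear":[-7,24,0],"twist":0},{"linear":[-9,29,0],"twist":0},{"linear":[-10,34,0],"twist":0},{"linear":[-12,39,0],"twist":0},{"linear":[-13,43,0],"twist":0},{"linear":[-14,47,0],"twist":0},{"linear":[-15,50,0],"twist":0},{"linear":[-16,53,0],"twist":0},{"linear":[-17,55,0],"twist":0},{"linear":[-17,57,0],"twist":0},{"linear":[-17,57,0],"twist":0}]'; python3 - <<'E'
from h import *
a=cap('top','t5.png')
cv2.imwrite('pics/c_t5.png',cv2.resize(a['frame'][200:340,330:520],None,fx=4,fy=4,interpolation=2))
print(proj(a,[524.9,-121,9]))
E
```

```text
time: 8.05
tool_pos: [550.5, -205.6, 6.7]
tcp_rot: [-3.142, -0.0, 0.296]
contact_force: [1.2, -1.3, 0.5]
grip_width: 19.6
(np.float64(385.7980911783378), np.float64(280.7795611567896))
```

View pics/c_t5.png

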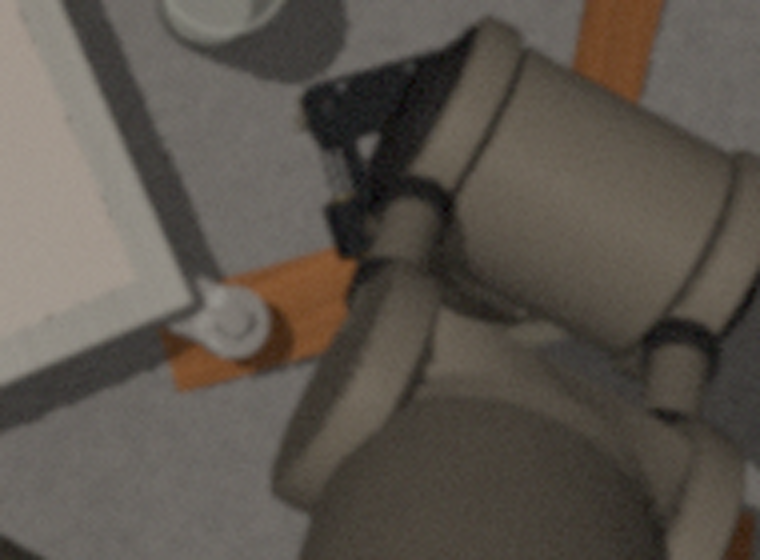

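The wedge is under the lug (crop 235,322), about central across its width. Now small steps, reading the force.

```bash
python3 -m pendant '[{"linear":[-1,2,0],"twist":0},{"linear":[-1,4,0],"twist":0},{"linear":[-2,6,0],"twist":0},{"linear":[-2,8,0],"twist":0},{"linear":[-2,8,0],"twist":0},{"linear":[-2,8,0],"twist":0}]'; python3 -m pendant '[{"linear":[0,1,0],"twist":0},{"linear":[-1,2,0],"twist":0},{"linear":[-1,2,0],"twist":0}]';python3 -m pendant '[{"linear":[0,1,0],"twist":0},{"linear":[-1,2,0],"twist":0},{"linear":[-1,2,0],"twist":0}]'
```

```text
time: 8.85
tool_pos: [548.5, -197.7, 6.7]
tcp_rot: [-3.141, -0.0, 0.296]
contact_force: [0.0, 0.4, 0.1]
grip_width: 19.5
time: 9.22
tool_pos: [547.4, -195.7, 6.7]
tcp_rot: [-3.141, 0.0, 0.296]
contact_force: [-0.2, -0.5, -0.0]
grip_width: 19.8
time: 9.6
tool_pos: [547.1, -194.4, 6.9]
tcp_rot: [3.14, -0.001, 0.295]
contact_force: [2.1, -3.9, -1.6]
grip_width: 20.4
```

```bash
python3 -m pendant '[{"linear":[0,1,0],"twist":0},{"linear":[0,1,0],"twist":0},{"linear":[0,1,0],"twist":0}]'; python3 -m pendant '[{"linear":[-1,1,0],"twist":0},{"linear":[-1,1,0],"twist":0},{"linear":[-1,1,0],"twist":0}]';python3 w.py s6.png
```

```text
time: 9.98
tool_pos: [547.2, -194.0, 7.0]
tcp_rot: [3.139, -0.001, 0.296]
contact_force: [2.0, -6.4, -1.7]
grip_width: 19.8
time: 10.35
tool_pos: [546.3, -193.2, 7.0]
tcp_rot: [3.139, -0.001, 0.295]
contact_force: [3.1, -7.1, -2.4]
grip_width: 19.8
box tilt deg [-0.08 -0.05] z corner 64.8 5398
[331 320] [ 513.8 -183.2   11.3] z=2: [ 519.1 -173.3] z=20: [ 508.7 -192.5]
[338 322] [ 525.5 -187.5    5.5] z=2: [ 527.6 -183.8] z=20: [ 516.9 -202.7]
[337 318] [ 518.  -197.    24.3] z=2: [ 531.3 -173.2] z=20: [ 520.5 -192.4]
```

```bash
python3 -m pendant '[{"linear":[0,1,0],"twist":0},{"linear":[0,1,0],"twist":0},{"linear":[0,1,0],"twist":0}]'; python3 -m pendant '[{"linear":[3,-10,0],"twist":0},{"linear":[9,-30,0],"twist":0},{"linear":[13,-45,0],"twist":0},{"linear":[13,-45,0],"twist":0},{"linear":[13,-45,50],"twist":0},{"linear":[13,-45,110],"twist":0},{"linear":[13,-45,160],"twist":0},{"linear":[13,-45,160],"twist":0}]' 255; python3 w.py s7.png;python3 - <<'E'
from h import *
a=cap('top'); W=cloud(a); g=W[...,2]
top=((g>54)&(g<70)).astype(np.uint8); top=cv2.morphologyEx(top,cv2.MORPH_OPEN,np.ones((9,9)))
n,l,s,_=cv2.connectedComponentsWithStats(top)
P=W[l==1+s[1:,4].argmax()]; print(cv2.minAreaRect(P[:,:2].astype(np.float32)))
E
```

```text
time: 10.78
tool_pos: [546.2, -192.5, 7.0]
tcp_rot: [3.139, -0.001, 0.296]
contact_force: [1.4, -8.7, -1.9]
grip_width: 19.9
time: 11.78
tool_pos: [560.3, -236.0, 171.4]
tcp_rot: [3.136, -0.006, 0.296]
contact_force: [0.3, -0.1, -0.1]
grip_width: 0.3
box tilt deg [-0.06 -0.07] z corner 64.7 5493
[297 297] [490.5 -92.3   7.8] z=2: [493.7 -85.4] z=20: [ 483.9 -106.9]
[333 323] [ 515.9 -186.8    6.4] z=2: [ 518.4 -182.2] z=20: [ 508.  -201.2]
[353 311] [ 563.2 -174.7    7.5] z=2: [ 566.7 -168.8] z=20: [ 555.  -188.1]
[352 303] [ 576.9 -147.3    1.8] z=2: [ 576.8 -147.5] z=20: [ 564.8 -167.4]
[329 293] [ 553.2 -101.1    1.8] z=2: [ 553.1 -101.3] z=20: [ 541.7 -122.5]
[321 300] [ 522.9 -127.    13.4] z=2: [ 529.7 -113.8] z=20: [ 518.9 -134.6]
[312 293] [520.5 -94.7   8.5] z=2: [524.3 -86.9] z=20: [ 513.7 -108.4]
((609.764892578125, 44.159576416015625), (260.18402099609375, 200.2879180908203), 23.782102584838867)
```

View pics/c_s7.png

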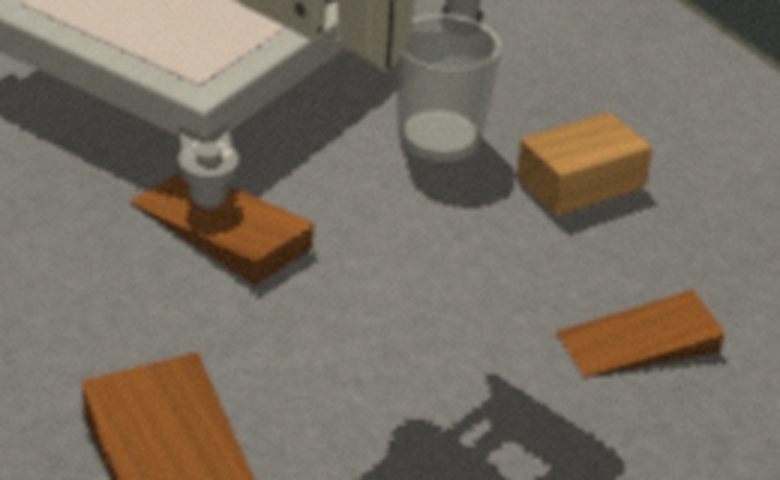

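The foot rests on the wedge (crop 210,205), roughly central, with the box level and not shoved. Now the press test.

```bash
python3 -m pendant '[{"linear":[-5,50,0],"twist":0},{"linear":[-10,100,0],"twist":0},{"linear":[-15,145,0],"twist":0},{"linear":[-16,164,0],"twist":0},{"linear":[-16,164,-40],"twist":0},{"linear":[-16,164,-75],"twist":0},{"linear":[-16,164,-88],"twist":0},{"linear":[-16,164,-93],"twist":0},{"linear":[-16,164,-93],"twist":0},{"linear":[-16,164,-93],"twist":0},{"linear":[-16,164,-93],"twist":0}]'
```

```text
time: 13.25
tool_pos: [543.0, -71.9, 74.6]
tcp_rot: [3.141, -0.001, 0.295]
contact_force: [-0.3, 0.4, -0.0]
grip_width: 0.6
```

```bash
python3 -m pendant '[{"linear":[0,0,-4],"twist":0},{"linear":[0,0,-8],"twist":0},{"linear":[0,0,-10],"twist":0},{"linear":[0,0,-11],"twist":0},{"linear":[0,0,-12],"twist":0},{"linear":[0,0,-12],"twist":0}]';python3 -m pendant '[{"linear":[0,0,-1],"twist":0},{"linear":[0,0,-1],"twist":0}]'
```

```text
time: 14.0
tool_pos: [542.4, -71.8, 62.3]
tcp_rot: [3.141, -0.0, 0.296]
contact_force: [-2.1, -0.5, 4.4]
grip_width: 0.5
time: 14.25
tool_pos: [542.5, -71.8, 62.2]
tcp_rot: [3.141, -0.001, 0.296]
contact_force: [-5.3, 1.3, 11.7]
grip_width: 0.5
```

```bash
python3 -m pendant '[{"linear":[0.2,0,0.3],"twist":0},{"linear":[0.2,0,0.3],"twist":0},{"linear":[0.2,0,0.3],"twist":0},{"linear":[0.2,0,0.3],"twist":0}]'; python3 w.py s8.png|head -1
```

```text
time: 14.75
tool_pos: [542.5, -71.8, 62.2]
tcp_rot: [3.141, -0.0, 0.296]
contact_force: [-4.4, 0.5, 9.9]
grip_width: 0.3
box tilt deg [-0.04 -0.04] z corner 63.9 4226
```

About 10 N held for half a second, with the tip at z 62.2 throughout and no tilt. Now I lift off and clear.

```bash
python3 -m pendant '[{"linear":[0,0,3],"twist":0},{"linear":[0,0,15],"twist":0},{"linear":[0,0,60],"twist":0},{"linear":[0,0,120],"twist":0},{"linear":[0,0,170],"twist":0},{"linear":[-20,60,170],"twist":0},{"linear":[-40,120,170],"twist":0},{"linear":[-70,180,170],"twist":0},{"linear":[-110,240,170],"twist":0},{"linear":[-150,300,170],"twist":0},{"linear":[-200,350,170],"twist":0},{"linear":[-200,350,170],"twist":0},{"linear":[-200,350,170],"twist":0},{"linear":[-200,350,170],"twist":0}]'; python3 w.py s9.png|head -1;python3 - <<'E'
from h import *
a=cap('top','t9.png'); W=cloud(a); g=W[...,2]
top=((g>54)&(g<70)).astype(np.uint8); top=cv2.morphologyEx(top,cv2.MORPH_OPEN,np.ones((9,9)))
n,l,s,_=cv2.connectedComponentsWithStats(top)
P=W[l==1+s[1:,4].argmax()]; print(cv2.minAreaRect(P[:,:2].astype(np.float32)))
E
```

```text
time: 16.55
tool_pos: [343.2, 277.9, 231.4]
tcp_rot: [3.141, -0.001, 0.296]
contact_force: [0.1, -0.1, 0.1]
grip_width: 0.5
box tilt deg [-0.08 -0.04] z corner 64.9 8113
((609.5855712890625, 44.571563720703125), (260.07012939453125, 201.1530303955078), 23.824871063232422)
```

View pics/t9.png

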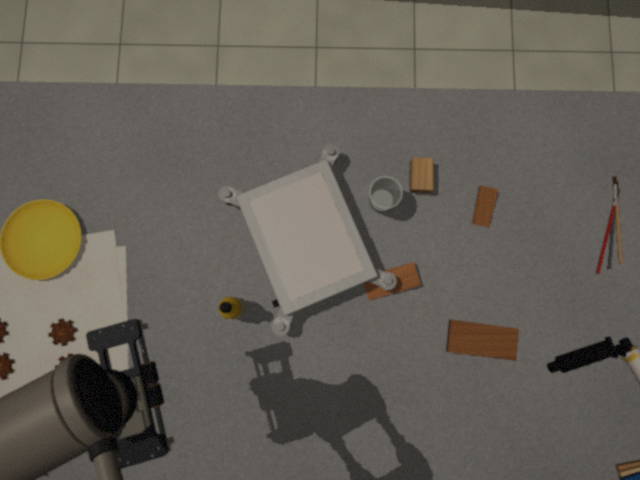

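View pics/c_s9.png

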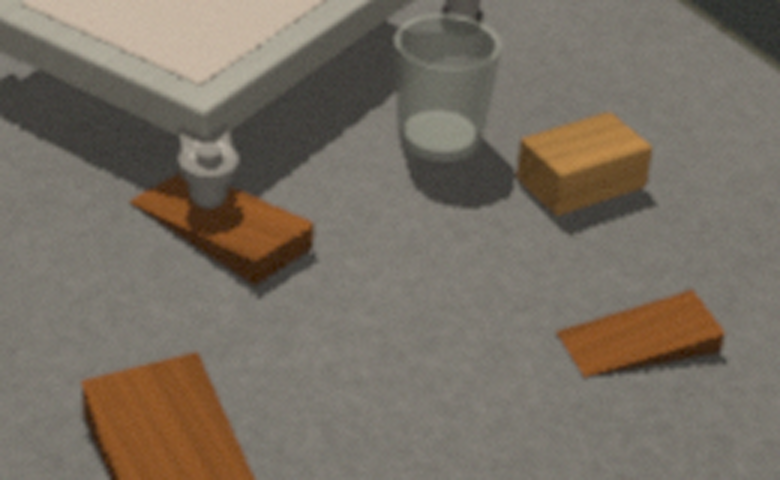

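The wedge is under the foot (top view 388,281), the bystanders have not moved, and the arm is clear.

```bash
python3 -c "from plant import bot; print(bot.close_job(), bot.get_obs()['time'])"
```

```text
the job is handed in; nothing more can be done
the job is handed in; nothing more can be done
```

The middle-sized wedge is now under the bare foot and snug, and the box stayed level when I pressed on it. The job was handed in at about 16.7 s.

- **Wedge:** I pushed it along the table, thin edge first, with two fingertips on its back face. The resistance rose to about 9 N, with the foot at about x = +10 mm on the wedge by my estimate (nominal +12).
- **Press test:** I pressed at the corner with the shut fingers, peaking at 11.7 N and then holding about 10 N for half a second. The peak was slightly above the 8–10 N suggested. The tip stayed at z = 62.2 mm and the fitted tilt of the top stayed within 0.1°. A sideways force of 4–5 N showed at the tip during the press.
- **Final pictures:** The wedge is in place and the cup, bottle, offcut and other wedges look unmoved. The arm is clear, with contact force near zero.
- **Box position:** The box measured 1.5 mm and 0.3° from its first reading. That is within the 2 mm calibration, though a real shift of about 1 mm cannot be ruled out.
- **Disagreement:** The side camera read the box top 2–3 mm higher than the top camera and the fingertip did, and the offset was there from the start.

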